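# Shift the coil winder's gear lever

## Task

Push the gear lever of the small coil winder out of its present slot, through the gate, and fully home into the slot that has the triangular plate at its end, and leave it standing there. Do not disturb the solder spool, the roll of tape or the helping-hand stand.

Things in the scene. Friction and masses are not known exactly. Their poses are not given: they have to be found in the camera images.
- winder: Coil winder fixed on the bench at a varying place and yaw. Origin: centre of the underside of its grey gearbox (180 x 170 mm, 108 mm high); x points away from the robot at yaw 0, y to the left, z up. On its left (+y) a headstock and a bobbin of copper wire reach to y = 280 mm, at most 87 mm high.
- gate (a point): Centre of the upper face of the aluminium gate plate on the gearbox (160 mm in x, 130 mm in y), 117 mm above the winder's origin, same axes. The gate cut in it is 18 mm wide: a cross channel along y from -37 to +37 mm, and five slots off it along x: far and near (to x = +33 and -33 mm) at y = +28 and at y = -28, and one near slot at y = 0, where the lever starts.
- slot_start (a point): Near end of the starting slot, at x = -33 mm, y = 0 of the gate. It has no far slot facing it; pushed to +x, the lever leaves this slot and stops at the far wall of the cross channel (knob about 8 mm past the centre), free to go sideways. Pushed sideways it stops at the channel's end (knob about 58 mm from the centre), in line with the outer slots.
- shift (a joint): Fore-and-aft angle of the lever, rad: positive leans to the winder's +x (far). About -0.05 to 0.05 in the cross channel, about +0.31 or -0.31 at the end of an outer far or near slot; it starts anywhere from -0.33 to -0.24.
- select (a joint): Sideways angle of the lever, rad: positive leans to the winder's +y. About 0 in the starting slot, 0.29 to 0.39 (or minus that) in the outer slots. Both joints have dry friction only: the lever stays where it is left, and some 3 to 5 N at the knob move it.
- knob (a point): Centre of the lever's black knob, round, 34 mm in diameter, 40 mm long on the lever's axis. It swings 155 mm from the pivot, which lies 35 mm above the winder's origin on its z axis: upright it is 190 mm above the bench; at the end of an outer slot about 173 mm, displaced about 47 mm in x and 46 to 55 mm in y from the winder's origin.
- stem (a point): Point on the axis of the lever's steel stem (10 mm in diameter), 78 mm from the pivot, at the level of the gate plate.
- tri_plate: Triangular brass index plate, sides about 36 mm, 4 mm thick, on the gate plate just beyond the end of one outer slot: it marks the slot wanted. Origin: centre of its underside. The four index plates lie at x = +55 or -55 mm and y = +30 or -30 mm of the winder, in any order.
- disc_plate: Round brass index plate, 32 mm in diameter, 4 mm thick, at another outer slot. Origin: centre of its underside.
- square_plate: Square brass index plate, 29 x 29 mm, 4 mm thick, at another outer slot. Origin: centre of its underside.
- bar_plate: Narrow brass index plate, 10 x 36 mm, 4 mm thick, at another outer slot. Origin: centre of its underside.
- spool: Loose spool of solder, blue flanges 60 mm in diameter, 50 mm tall, standing to the right of the winder. Origin: centre of its underside.
- tape: Loose roll of masking tape lying flat, 100 mm outside and 76 mm inside diameter, 24 mm high, in front of the winder. Origin: centre of its underside.
- helper: Loose helping-hand stand with a black foot 100 x 88 mm, two clips and a round lens, 145 mm tall, to the right of the winder and beyond. Origin: centre of its underside.

How it is judged (in metres and radians):
On the way:
1. the lever passes along the cross channel of the gate, between the starting slot and an outer slot (value of joint shift between -0.12 and 0.12 rad and (value of joint select between 0.13 and 0.3 rad or value of joint select between -0.3 and -0.13 rad)).
At the end, for the whole second after the job is handed in: The lever stands in the slot marked by the triangular plate, its stem at gate level within 37 mm (horizontally) of that plate's centre, which is about 6 mm short of the slot's end or closer; the spool, the tape and the stand are within 20 mm of where they started (horizontal distance between stem and tri_plate below 0.037 m and distance of each of spool, tape, helper from where it was at the start of the episode below 0.02 m); the robot touches nothing.
It fails at once if a bystander (solder spool, tape, helping-hand stand) is pushed more than 20 mm away, lifted or knocked over (distance of any of spool, tape, helper from where it was at the start of the episode above 0.02 m or angle between any of helper, spool's own z axis and vertical above 0.3 rad).
It also fails if it takes over 45 s, if anything falls off the work surface, if the arm or the gripper's body presses on something with over 40 N, if the wrist force passes 120 N, or if a joint passes its speed limit or range.

## Robot

A 6-joint arm with a two-finger parallel gripper is mounted at the origin on the work surface. World frame = base frame: x ahead of the robot, y to its left, z up, the work surface at z = 0. Lengths are in mm, angles in rad, forces in N, time in s.
With the tool pointing down it reaches from about 275 to 750 mm from the base axis. Payload 10.2 kg.
Tool frame: the origin (TCP) lies where the fingers leave the gripper's body, on its centre line; the fingertips stand 73 mm ahead of it and the grasp point (between the pads) lies 54 mm ahead of it; z points along the fingers, y is the line along which they close (so a half turn about z gives the same grasp; the last joint's range is limited). The gripper opens to 85 mm and grips with 20 to 120 N. Pads are 22 mm wide; open, the fingers measure 114 mm over their backs; the gripper's body (76 mm by 85 mm) begins 54 mm behind the grasp point. The pads swing forward as they close: fully open they stand 13 mm farther back than shut.
Start: joints at [-1.372, 0.313, 1.498, -0, 1.331, -0.223], TCP at [214.925, -478.998, 303.894] pointing down, gripper open.
Joint ranges: [-2.94, 2.94], [-0.97, 2.17], [0.19, 2.56], [-1.23, 4.37], [0.02, 3.11], [-2.88, 2.88]. Speed limits (rad/s): [2.39, 2.39, 3.01, 3.14, 3.14, 3.14].

## Interface

Orientations are given as a unit quaternion [w, x, y, z].
In Python, from workcell import ctrl gives the robot as it stands. The module is installed in compiled form; this text tells all that it offers.
- The arm moves only by the shell command python3 -m pendant 'ROWS' [OPENING] [FORCE]. ROWS is JSON, a list that holds one entry, the list of rows, each a list of 6 numbers: the shift along the tool's x, y, z in units of 0.025 m (1.0 is 0.025 m), then the turn, a rotation vector about the tool's x, y, z in units of 0.1 rad (1.0 is 0.1 rad). A call has 1 to 8 rows; each row shifts and turns the commanded pose from where the row before left it, along the tool's axes as they then stand; what a row does not reach is not made up. A row lasts 1/8 s, in which the tool goes at most 62.5 mm and 10.7 degrees, less where a joint would pass 70% of its speed; a pose out of reach is approached as far as the arm can. A call with a number of a shift or a turn outside -1 to 1 is refused whole. A call with a gripper value outside its range is refused whole. OPENING is the opening in per cent of the stroke, from 0 (shut) to 100 (fully open), set as the call begins (- or left out, the last holds). The fingers move at their own pace and stop on an object; FORCE is the grip in N (left out, the last holds). Time passes only in rows, so rows that do not move let the fingers close. It gives the time, the measured TCP pose, the force, the opening and the grip force at its end, in the units of the state.
- ctrl.get_state(): the state, without advancing time (a new reading comes with each control period).
- ctrl.get_image(name): name is "scene" or "top"; returns the picture (420x560x3 uint8, red, green, blue); there is no depth.
- ctrl.calibration(name): a dict with "camera_matrix" (3x3 intrinsics, pixels), "world_from_camera" (4x4, takes a point from camera to world coordinates). Camera axes: x right, y up, looking along -z (the intrinsics and any distortion apply to the point x, -y, -z); pixel columns grow to the right and rows downward; lengths in mm; the calibration is good to about 2 mm. A picture is of the moment at which its call begins. calibration takes no time and is no camera call.
- ctrl.sign_off(): hands the job in; it is judged then, once.
The state is a dict: "clock": time; "joint_positions": joint angles; "qd": joint speeds; "tau": joint torques, N m; "ee_pos": TCP position; "tool_rot": TCP orientation; "wrist_force": force on the tool from outside, world axes, zero at the start; "torque": the same for the moment, N m; "width": finger opening in mm; "finger_force": force on a finger pad.
Only numpy, scipy, OpenCV 4.12 (cv2) and the standard library are available. Lean on these libraries where they do the work, as an engineer would, in place of code of your own. Each camera call takes 0.05 s, during which the arm holds its last target. There are 200 camera calls.

## Working session

There is one attempt and no reset: what is moved stays moved. The work goes in short steps, Python scripts to look and compute and a shell command to move; the robot and the scene stay as the last step left them, time stands still between calls to the robot, and variables do not carry over. Pictures are saved under pics/ and viewed, at most 10 in all, crops included, and the job is handed in when it is done.

```bash
mkdir -p pics; python3 - <<'E'
from workcell import ctrl
import cv2
for n in("scene","top"):
    cv2.imwrite(f"pics/{n}0.png",ctrl.get_image(n)[:,:,::-1]); c=ctrl.calibration(n); print(n,c)
s=ctrl.get_state();print(s)
E
```

```text
scene {'camera_matrix': array([[398.73192703,   0.        , 294.51013387],
       [  0.        , 398.73192703, 205.96781658],
       [  0.        ,   0.        ,   1.        ]]), 'world_from_camera': array([[ 9.20983063e-02, -6.79953363e-01,  7.27448504e-01,
         1.05723608e+03],
       [ 9.95686270e-01,  5.46257620e-02, -7.49991898e-02,
        -1.42002878e+02],
       [ 1.12585224e-02,  7.31217786e-01,  6.82051168e-01,
         6.04809877e+02],
       [ 0.00000000e+00,  0.00000000e+00,  0.00000000e+00,
         1.00000000e+00]])}
top {'camera_matrix': array([[479.41196612,   0.        , 277.85375191],
       [  0.        , 479.41196612, 203.2476    ],
       [  0.        ,   0.        ,   1.        ]]), 'world_from_camera': array([[-1.47010751e-02,  9.96818686e-01, -7.83350914e-02,
         4.99544488e+02],
       [-9.99188963e-01, -1.17083843e-02,  3.85269958e-02,
        -7.93245514e+01],
       [ 3.74872520e-02,  7.88379470e-02,  9.96182355e-01,
         8.70795551e+02],
       [ 0.00000000e+00,  0.00000000e+00,  0.00000000e+00,
         1.00000000e+00]])}
{'clock': 0.1, 'joint_positions': array([-1.37243142e+00,  3.13403286e-01,  1.49834630e+00, -1.50531893e-05,
        1.33098393e+00, -2.23421913e-01]), 'qd': array([-0.00094577, -0.0025101 , -0.00227189, -0.00079083,  0.00060505,
       -0.00092679]), 'tau': array([ 2.02433373e-03, -4.12898648e+01, -2.60143358e+01, -2.03914296e-04,
        3.02622546e-03,  4.89475234e-07]), 'ee_pos': array([ 214.87810303, -478.85868889,  303.39309689]), 'tool_rot': array([-5.70479743e-04,  9.77843750e-01,  2.09335318e-01, -1.63125104e-07]), 'wrist_force': array([-0.09873367, -0.1617519 ,  0.22716784]), 'torque': array([ 0.00758085, -0.04345063, -0.01806886]), 'finger_force': 0.0, 'width': 85.60598512076609}
```

View pics/top0.png

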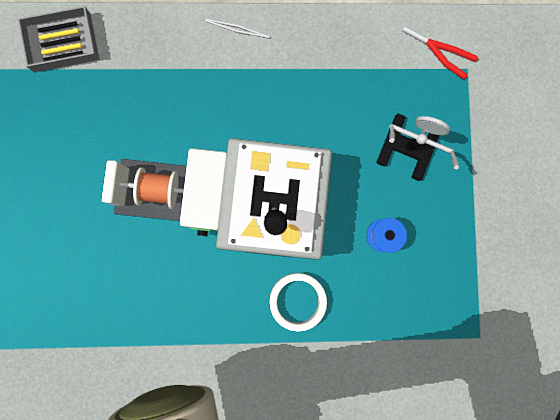

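View pics/scene0.png

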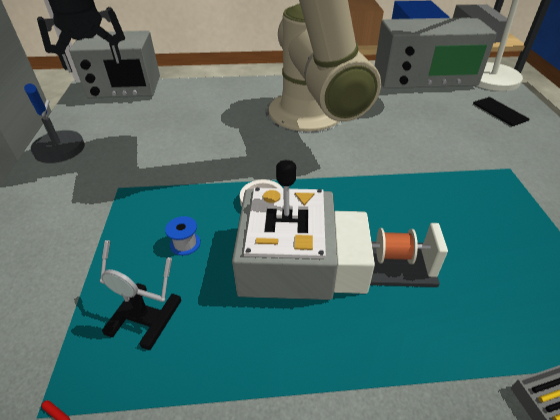

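The top view shows the winder near (275,198), with the triangle at (252,228), which is the near left (+y) slot. The square is at (260,160), the bar at (298,166), the disc at (290,235), and the knob at (276,222). In the scene view the triangle is at (304,198) and the knob at (286,173). I'll measure next.

```bash
cat > h.py <<'E'
from workcell import ctrl
import cv2,numpy as np
from scipy.spatial.transform import Rotation as R
def ray(n,uv):
    c=ctrl.calibration(n);K=c["camera_matrix"];T=c["world_from_camera"]
    d=np.linalg.inv(K)@[uv[0],uv[1],1]; return T[:3,3],T[:3,:3]@(d*[1,-1,-1])
def onz(n,uv,z):
    o,d=ray(n,uv); return o+d*(z-o[2])/d[2]
def two(a,b):
    (o,d),(p,e)=ray("top",a),ray("scene",b)
    s=np.linalg.lstsq(np.c_[d,-e],p-o,rcond=None)[0]; q,r=o+s[0]*d,p+s[1]*e
    return (q+r)/2,np.linalg.norm(q-r)
def blobs(m,amin):
    n,_,s,c=cv2.connectedComponentsWithStats(m.astype(np.uint8)); return [(c[i].round(1),s[i,4],s[i,:4]) for i in range(1,n) if s[i,4]>=amin]
E
python3 - <<'E'
from h import *
im=cv2.imread("pics/top0.png");H=cv2.cvtColor(im,cv2.COLOR_BGR2HSV)
m=cv2.inRange(H,(15,70,120),(32,255,255));m[:,:210]=0;m[:,340:]=0
P=[]
for c,a,b in blobs(m>0,30): P.append(onz("top",c,121)[:2]);print(c,a,P[-1].round(1))
m=(im.max(2)<60);m[:, :230]=0;m[:,330:]=0
for c,a,b in blobs(m,40): print("dark",c,a,b)
ims=cv2.imread("pics/scene0.png");m=(ims.max(2)<60);m[:150]=0;m[260:]=0;m[:,:240]=0;m[:,340:]=0
for c,a,b in blobs(m,30): print("sdark",c,a,b)
print(two((276,222),(286,173)))
# gate plate white rect & grey housing
m=(im.min(2)>225).astype(np.uint8);m[:,:228]=0;m[:,335:]=0;m[265:]=0
r=cv2.minAreaRect(cv2.findNonZero(m));print(r,onz("top",r[0],117).round(1))
bx=np.array([onz("top",p,117)[:2] for p in cv2.boxPoints(r)]);print(bx.round(1))
m=((im[:,:,0]>200)&(im[:,:,2]<120)); 
for n,uv,z in[("spool",(386,235),50),("tape",(299,302),24)]:print(n,onz("top",uv,z).round())
E
```

```text
[259.7 160.5] 327 [626.5 -80.6]
[297.4 164.8] 135 [ 619.2 -140.2]
[252.  229.8] 222 [517.4 -67.4]
[290.7 234.2] 294 [ 509.7 -127.7]
dark [274.7 204.8] 1565 [250 175  50  60]
sdark [285.6 172.4] 458 [276 160  20  26]
sdark [286.7 220. ] 570 [265 209  43  24]
(array([ 526.596161  , -102.72614242,  184.81394889]), np.float64(0.15371367836477026))
((274.0, 137.49998474121094), (91.99998474121094, 228.99996948242188), 0.0) [ 664.1 -103.9  117. ]
[[ 483.5  -29.5]
 [ 852.7  -32. ]
 [ 853.1 -181.7]
 [ 481.2 -173.6]]
spool [ 507. -297.   50.]
tape [ 393. -147.   24.]
```

```bash
python3 -m pendant '[[[0,0,0,0,0,0.905],[0,0,0,0,0,0.905],[0,0,0,0,0,0.905],[0,0,0,0,0,0.905],[0,0,0,0,0,0.905],[0,0,0,0,0,0.905]]]' 0 40
python3 -m pendant '[[[0.42,-0.82,0,0,0,0],[0.42,-0.82,0,0,0,0],[0.42,-0.82,0,0,0,0],[0.42,-0.82,0,0,0,0],[0.42,-0.82,0,0,0,0],[0.42,-0.82,0,0,0,0],[0.42,-0.82,0,0,0,0],[0.42,-0.82,0,0,0,0]]]'
python3 -m pendant '[[[0.42,-0.82,0,0,0,0],[0.42,-0.82,0,0,0,0],[0.42,-0.82,0,0,0,0],[0.42,-0.82,0,0,0,0],[0.42,-0.82,0,0,0,0],[0.42,-0.82,0,0,0,0],[0.42,-0.82,0,0,0,0],[0,0,0,0,0,0]]]'
cat > w.py <<'E'
from h import *
s=ctrl.get_state();a=-0.1215;C=np.array([568.2,-104.0])
W=np.array([[np.cos(a),np.sin(a)],[-np.sin(a),np.cos(a)]])
r=R.from_quat(s["tool_rot"],scalar_first=True).as_matrix()
print("t",round(s["clock"],2),"winder xy",(W@(s["ee_pos"][:2]-C)).round(1),"z",s["ee_pos"][2].round(1),"yaw",np.arctan2(r[1,0],r[0,0]).round(3),"tilt",(r[:2,2]).round(3),"F(w)",(W@s["wrist_force"][:2]).round(1),s["wrist_force"][2].round(1),"width",s["width"].round(1),"q",s["joint_positions"].round(2))
E
python3 w.py
```

```text
clock: 0.85
ee_pos: [214.9, -478.9, 303.6]
tool_rot: [-0.0, 0.998, -0.062, -0.0]
wrist_force: [0.7, -0.3, 0.6]
width: 0.1
finger_force: 0.0
clock: 1.85
ee_pos: [318.9, -324.5, 304.0]
tool_rot: [0.0, 0.998, -0.06, 0.0]
wrist_force: [-0.1, -1.0, 0.5]
width: -0.2
finger_force: 0.0
clock: 2.85
ee_pos: [408.8, -191.0, 304.0]
tool_rot: [0.0, 0.998, -0.059, 0.0]
wrist_force: [-0.1, 0.1, -0.1]
width: 0.2
finger_force: 0.0Traceback (most recent call last):
  File "w.py", line 5, in <module>
    print("t",round(s["clock"],2),"winder xy",(W@(s["ee_pos"][:2]-C)).round(1),"z",s["ee_pos"][2].round(1),"yaw",np.arctan2(r[1,0],r[0,0]).round(3),"tilt",(r[:2,2]).round(3),"F(w)",(W@s["wrist_force"][:2]).round(1),s["wrist_force"][2].round(1),"width",s["width"].round(1),"q",s["joint_positions"].round(2))
                                                                                                                                                                                                                                                            ^^^^^^^^^^^^^^^^
AttributeError: 'float' object has no attribute 'round'
```

```bash
sed -i 's/s\["width"\].round(1)/round(float(s["width"]),1)/' w.py
python3 -m pendant '[[[0.42,-0.81,0,0,0,0],[0.42,-0.81,0,0,0,0],[0.42,-0.81,0,0,0,0],[0.42,-0.81,0,0,0,0],[0.42,-0.81,0,0,0,0],[0,0,0.8,0,0,0],[0,0,0.8,0,0,0],[0,0,0.8,0,0,0]]]' >/dev/null; python3 w.py
python3 - <<'E'
from h import *
cv2.imwrite("pics/scene1.png",ctrl.get_image("scene")[100:300,180:400,::-1].repeat(3,0).repeat(3,1))
E
```

```text
t 3.85 winder xy [-95.7  -6.3] z 243.4 yaw -0.121 tilt [ 0. -0.] F(w) [-0.2  0.1] -0.5 width -0.1 q [-0.45  0.28  1.71 -0.    1.15  1.24]
```

View pics/scene1.png

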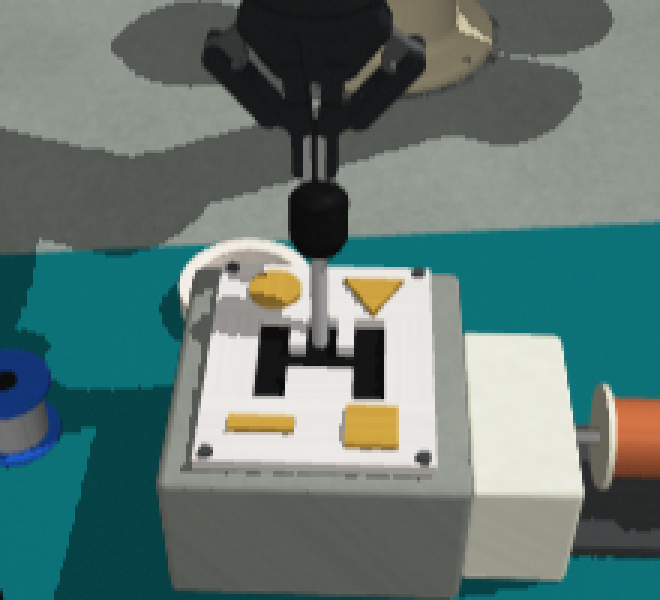

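Fingers are aligned behind the knob at (318,220 in the crop). I'll push it forward now.

```bash
python3 -m pendant '[[[0.45,0,0,0,0,0],[0.45,0,0,0,0,0],[0.4,0,0,0,0,0],[0.4,0,0,0,0,0],[0.4,0,0,0,0,0],[0.4,0,0,0,0,0]]]' >/dev/null; python3 w.py
python3 -m pendant '[[[0.15,0,0,0,0,0],[0.15,0,0,0,0,0]]]' >/dev/null; python3 w.py
```

```text
t 4.65 winder xy [-32.1  -6.2] z 244.0 yaw -0.121 tilt [ 0. -0.] F(w) [-4.4 -0.3] 2.5 width -0.3 q [-0.41  0.41  1.52  0.    1.21  1.28]
t 4.9 winder xy [-25.2  -6.2] z 243.9 yaw -0.121 tilt [-0.  0.] F(w) [-3.9  0.2] 2.1 width 0.1 q [-0.41  0.43  1.5  -0.    1.22  1.29]
```

```bash
python3 -m pendant '[[[0.12,0,0,0,0,0],[0.12,0,0,0,0,0]]]' >/dev/null; python3 w.py
python3 -m pendant '[[[0.08,0,0,0,0,0],[0.0,0,0,0,0,0]]]' >/dev/null; python3 w.py
```

```text
t 5.15 winder xy [-19.3  -6.2] z 244.0 yaw -0.121 tilt [-0.  0.] F(w) [-5.1  0.6] 4.4 width -0.2 q [-0.4   0.44  1.48  0.    1.22  1.29]
t 5.4 winder xy [-18.2  -6.2] z 244.0 yaw -0.121 tilt [-0.003  0.001] F(w) [-11.    0.3] 7.2 width -0.2 q [-0.4   0.44  1.48 -0.    1.23  1.29]
```

```bash
python3 -m pendant '[[[-0.8,0,-0.15,0,0,0],[-0.8,0,0,0,0,0],[0,0.9,0,0,0,0],[0,0.9,0,0,0,0],[0.8,0.2,0,0,0,0],[0.8,0,0,0,0,0],[0.9,0,0,0,0,0],[0,0,0,0,0,0]]]' >/dev/null; python3 w.py
python3 - <<'E'
from h import *
cv2.imwrite("pics/scene2.png",ctrl.get_image("scene")[100:300,180:400,::-1].repeat(3,0).repeat(3,1))
E
```

```text
t 6.4 winder xy [  6.  -56.3] z 247.0 yaw -0.121 tilt [ 0.001 -0.   ] F(w) [0.2 0.5] 1.4 width 0.2 q [-0.47  0.5   1.38  0.    1.26  1.22]
```

View pics/scene2.png

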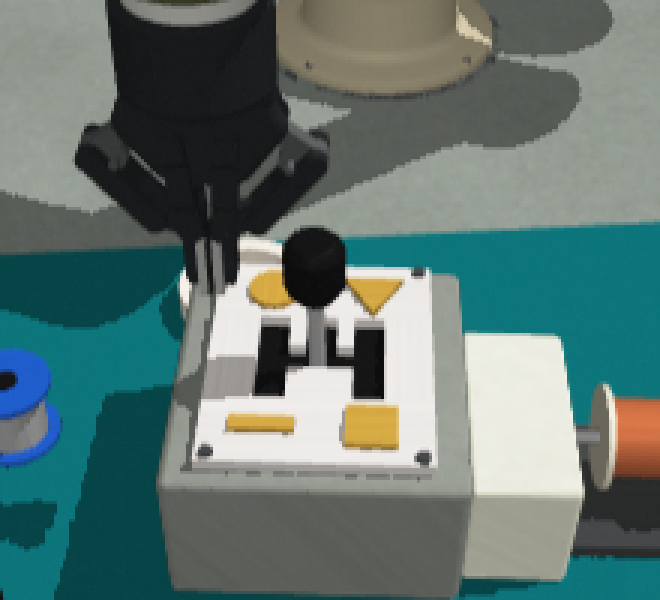

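Fingers are to the right of the knob and the lever is upright in the cross channel. I'll push it sideways.

```bash
python3 -m pendant '[[[0,-0.4,0,0,0,0],[0,-0.4,0,0,0,0],[0,-0.4,0,0,0,0],[0,-0.4,0,0,0,0],[0,-0.4,0.1,0,0,0],[0,-0.4,0.1,0,0,0],[0,-0.4,0.1,0,0,0]]]' >/dev/null; python3 w.py
python3 -m pendant '[[[0,-0.15,0.1,0,0,0],[0,-0.15,0,0,0,0]]]' >/dev/null; python3 w.py
```

```text
t 7.33 winder xy [ 5.1 14.5] z 239.8 yaw -0.121 tilt [-0.  0.] F(w) [-0.1 -2.6] 2.4 width -0.1 q [-0.36  0.49  1.41  0.    1.24  1.34]
t 7.58 winder xy [ 4.9 21.4] z 237.0 yaw -0.121 tilt [-0.001  0.   ] F(w) [ 0.7 -3.5] -2.5 width -0.3 q [-0.34  0.49  1.41 -0.    1.24  1.35]
```

```bash
python3 -m pendant '[[[0,-0.15,0,0,0,0],[0,-0.1,0,0,0,0]]]' >/dev/null; python3 w.py
python3 -m pendant '[[[0,-0.1,0,0,0,0],[0,0,0,0,0,0]]]' >/dev/null; python3 w.py
python3 - <<'E'
from h import *
cv2.imwrite("pics/scene3.png",ctrl.get_image("scene")[100:300,180:400,::-1].repeat(3,0).repeat(3,1))
E
```

```text
t 7.83 winder xy [ 4.9 26.9] z 237.0 yaw -0.121 tilt [-0.002 -0.002] F(w) [ -0.1 -11.1] -5.9 width 0.1 q [-0.34  0.49  1.41 -0.    1.23  1.36]
t 8.07 winder xy [ 4.9 28. ] z 236.8 yaw -0.122 tilt [-0.002 -0.004] F(w) [ -0.6 -15.5] -5.9 width -0.3 q [-0.33  0.49  1.41 -0.    1.23  1.36]
```

View pics/scene3.png

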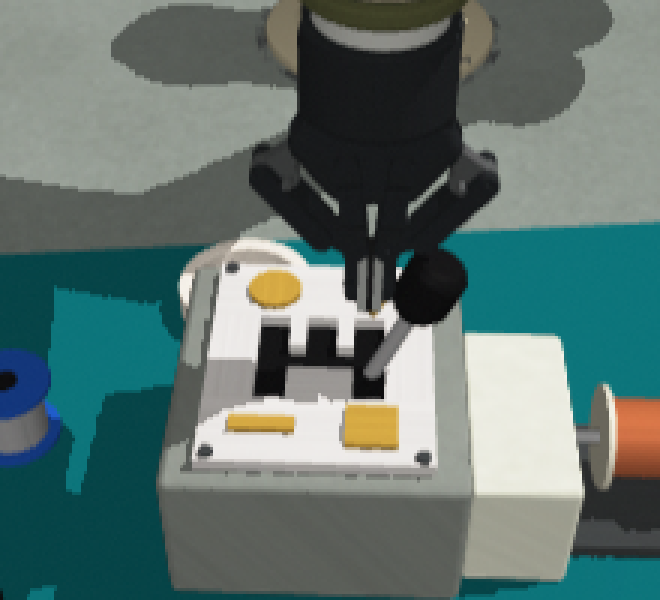

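The lever is at the channel's left end, with the knob at (430,287) in the crop. Next I'll go round to the far side of it.

```bash
python3 -m pendant '[[[0,0.8,0,0,0,0],[0.9,0,-0.1,0,0,0],[0.9,0,0,0,0,0],[0.5,-0.5,0,0,0,0],[0,-0.9,0,0,0,0],[0,-0.5,0,0,0,0],[0,0,0,0,0,0]]]' >/dev/null; python3 w.py
python3 - <<'E'
from h import *
cv2.imwrite("pics/scene4.png",ctrl.get_image("scene")[100:300,180:400,::-1].repeat(3,0).repeat(3,1))
E
```

```text
t 9.0 winder xy [62.3 58.7] z 240.4 yaw -0.12 tilt [0. 0.] F(w) [ 0.6 -1. ] 0.4 width -0.1 q [-0.27  0.62  1.21  0.    1.32  1.42]
```

View pics/scene4.png

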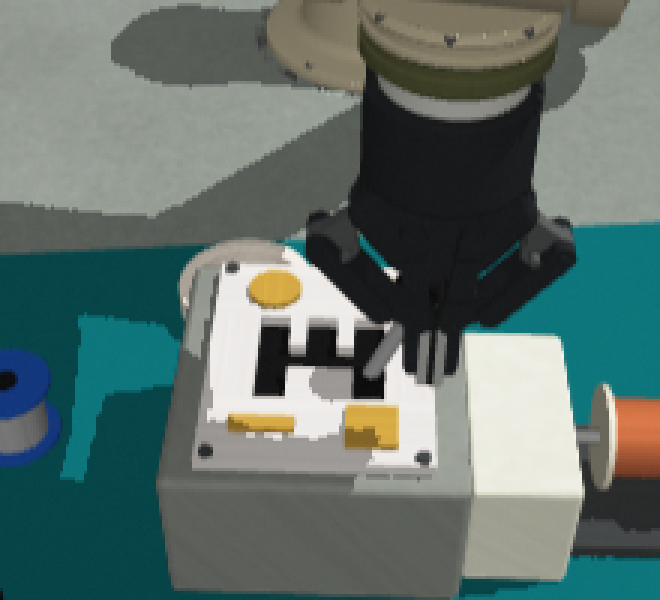

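The fingers are beyond the knob. I'll pull it back toward the robot.

```bash
python3 -m pendant '[[[-0.4,0.1,0,0,0,0],[-0.4,0.1,0,0,0,0],[-0.4,0,0,0,0,0],[-0.4,0,0,0,0,0],[-0.4,0,0,0,0,0],[-0.4,0,0,0,0,0],[-0.4,0,0.1,0,0,0]]]' >/dev/null; python3 w.py
python3 -m pendant '[[[-0.2,0,0,0,0,0],[-0.15,0,0,0,0,0]]]' >/dev/null; python3 w.py
```

```text
t 9.93 winder xy [-6.2 52.3] z 239.8 yaw -0.122 tilt [ 0.008 -0.002] F(w) [9.5 0.3] 6.6 width 0.4 q [-0.3   0.46  1.45  0.    1.22  1.4 ]
t 10.18 winder xy [-15.5  52. ] z 238.6 yaw -0.122 tilt [ 0.005 -0.002] F(w) [ 7.3 -1.9] -1.8 width -0.0 q [-0.3   0.45  1.48 -0.    1.21  1.39]
```

```bash
python3 -m pendant '[[[-0.15,0,0,0,0,0],[-0.1,0,0,0,0,0]]]' >/dev/null; python3 w.py
python3 -m pendant '[[[-0.1,0,0,0,0,0],[-0.1,0,0,0,0,0]]]' >/dev/null; python3 w.py
```

```text
t 10.43 winder xy [-20.2  51.7] z 238.3 yaw -0.122 tilt [ 0.01  -0.003] F(w) [24.2 -1.6] -11.6 width -0.3 q [-0.3   0.44  1.5   0.    1.2   1.39]
t 10.68 winder xy [-22.4  51.5] z 238.6 yaw -0.123 tilt [ 0.02  -0.004] F(w) [44.5 -2.3] -22.2 width 0.4 q [-0.3   0.43  1.51  0.    1.18  1.39]
```

Force has risen to 44 N with almost no travel, so the lever is at the slot's end. I'll back away, lift and check.

```bash
python3 -m pendant '[[[0.6,0,0,0,0,0],[0.8,0,0,0,0,0],[0.5,0,-0.5,0,0,0],[0,0,-0.9,0,0,0],[0.5,0.5,-0.9,0,0,0],[0.5,0.9,0,0,0,0],[0.5,0.9,0,0,0,0],[0.5,0.9,0,0,0,0]]]' >/dev/null
python3 -m pendant '[[[0,0.9,0,0,0,0],[0,0.9,0,0,0,0],[0,0.9,0,0,0,0],[0,0.9,0,0,0,0],[0,0.9,0,0,0,0],[0,0.9,0,0,0,0],[0,0,0,0,0,0]]]' >/dev/null;python3 w.py
python3 - <<'E'
from h import *
import numpy as np
a=ctrl.get_image("top")[:,:,::-1];b=ctrl.get_image("scene")[:,:,::-1]
cv2.imwrite("pics/end_top.png",a);cv2.imwrite("pics/end_scene.png",b[100:300,180:400].repeat(3,0).repeat(3,1))
E
```

```text
t 12.55 winder xy [  70.  -164.3] z 294.8 yaw -0.123 tilt [-0.  0.] F(w) [-0.8 -0.6] 0.3 width -0.1 q [-0.59  0.67  0.97 -0.    1.5   1.1 ]
```

View pics/end_top.png

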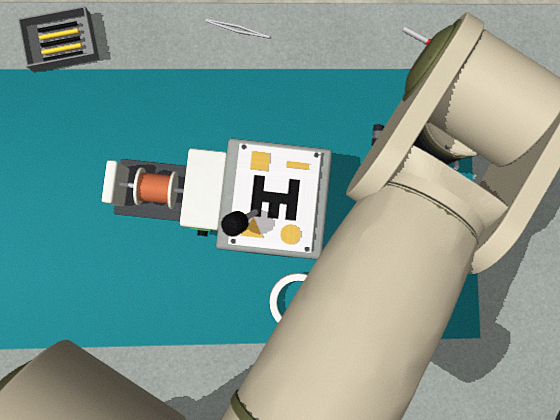

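View pics/end_scene.png

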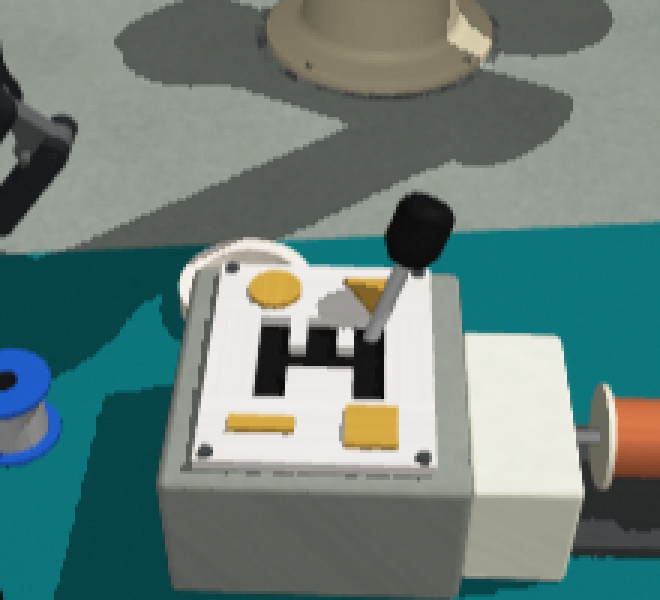

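The knob is at (235,223) in the top view and (419,230) in the scene crop, leaning toward the triangle. I'll put numbers on it.

```bash
python3 - <<'E'
from h import *
import numpy as np
a=cv2.imread("pics/end_top.png");b=cv2.imread("pics/end_scene.png")[::3,::3]
m=a.max(2)<60;m[:,:205]=0;m[:,262:]=0;m[:205]=0;m[250:]=0
n=b.max(2)<60;n[:50]=0;n[100:]=0;n[:,:120]=0;n[:,160:]=0;n=n&(np.add.outer(np.arange(n.shape[0]),0*np.arange(n.shape[1]))<92)
A=blobs(m,60);B=blobs(n,60);print(A,B)
A=max(A,key=lambda t:t[1])[0];B=max(B,key=lambda t:t[1])[0]
p,g=two(A,B+[180,100]);print(p,g)
t=-0.1215;W=np.array([[np.cos(t),np.sin(t)],[-np.sin(t),np.cos(t)]])
k=W@(p[:2]-[568.2,-104]);print("knob winder",k)
v=np.r_[k,p[2]-35];v/=np.linalg.norm(v);st=v[:2]*78;print("stem",st,"dist",np.linalg.norm(st-[-55,30]), "check pt dist",np.linalg.norm(np.r_[k,p[2]-35]))
E
```

```text
[(array([256.6, 208.7]), np.int32(73), array([251, 205,  11,  12], dtype=int32)), (array([234.6, 223.1]), np.int32(505), array([222, 211,  27,  25], dtype=int32))] [(array([139.1,  76.7]), np.int32(430), array([128,  64,  23,  28], dtype=int32))]
[526.10639428 -44.1939435  172.72847732] 2.299872437543907
knob winder [-49.03186048  54.2633642 ]
stem [-24.52511805  27.14185021] dist 30.60861725655418 check pt dist 155.94155796512086
```

```bash
python3 -c "
from workcell import ctrl
print(ctrl.sign_off())"
```

```text
the job is handed in; nothing more can be done
None
```

The lever is home in the near left slot marked by the triangular plate, with its stem measured about 31 mm from the plate's centre (limit 37 mm), the arm withdrawn clear, no contact made with the spool, tape or stand, and the job handed in at about 12.7 s; no verdict was returned.

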